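# Lock the ware rest and snap its cap on

## Task

Get the ware rest ready for pots: first turn its clamp knob clockwise all the way to the stop, which locks the sliding riser at the height it now has, because an unlocked riser sinks when pressed. Then take the small ribbed snap cap and press it onto the stud on top of the riser, through the click and on until it sits fully home on the steel flange, without driving the riser down and without shifting the other things on the bench. Finish holding: do not let go or back off, end the job with the gripper still on the cap and pushing it down firmly, about 10 N.

Things in the scene. Friction and masses are not known exactly. Their poses are not given: they have to be found in the camera images.
- rest: Ware rest fixed to the bench: dark steel base plate 110 x 210 x 10 mm, on it an aluminium block 70 (x) x 170 (y) mm, its top 72 mm above the bench. Origin: centre of the underside, on the bench; z up. In its frame the riser with the stud comes out of the block's top at y = -42.5 mm and the clamp knob stands on the block at y = +42.5 mm. Place and yaw (within 0.5 rad) vary.
- clamp_grip (a point): Grip point of the clamp knob: on its vertical axis, in its black bar-shaped wing, 98 mm above the bench. The wing is 46 mm long (this point's x, turns with the knob), 14 mm thick (y) and spans 82 to 106 mm above the bench; below it is only a 16 mm spindle, so fingertips may go down to 75 mm. Grip it across its thickness from above and turn.
- clamp (a joint): Clamp knob angle, rad: grows when turned clockwise seen from above, between the stops 0 (free) and 1.3 (locked). Starts at 0 to 0.2, stays where it is left, takes up to about 0.25 N m. It bites from about 1.0 and counts as locked above 1.15; turn it to the stop.
- stud: Steel snap stud on its riser, a 30 mm square aluminium column sliding vertically in the block. Origin: centre of the flange's upper face, seat of the cap, 100 to 120 mm above the bench; z up. Flange 34 mm wide; stud 17 mm high, 16 mm thick, coned from 13 mm up to a 9 mm tip; four sprung balls stand 3 mm out, 8 mm up. Unlocked it sinks under 6 N; locked it holds 30 N, creeping 0.1 mm/s at 20 N.
- snap_point (a point): Point on the stud's axis 12 mm above the flange: where the rim of the cap stands when its lip first rests on the balls. Pushed on with about 7 to 14 N the lip rides over the balls, the force drops to nearly nothing (the click), and 12 mm lower the rim meets the flange, rigidly. The column below is narrower than the cap, so fingers beside it pass.
- cap: Snap cap, grey plastic, 24 to 39 g: ribbed, round, 40 mm across, 24 mm high, flat closed top, standing mouth down on the bench. Origin: centre of its lower rim; z towards the top. Any yaw will do. Inside the mouth a 4 mm high lip leaves an 18 mm opening; above it the hollow is 26 mm wide, to 20 mm from the rim. Grip it by its sides, down to the rim if need be.
- foot_pad: Not to be used: plain grey plastic foot disc, 58 mm across, 16 mm high, solid and wider and lower than the cap. It lies near the cap and the two may swap places. Origin: centre of its underside.
- rib: Bystander: flat wooden potter's rib 110 x 55 x 7 mm. Origin: centre of its underside.
- offcut: Bystander: aluminium profile offcut 90 x 30 x 30 mm, lying. Origin: centre of its underside.
- tile: Bystander: six-sided clay tile, 90 mm across corners, 10 mm thick. Origin: centre of its underside.
- pot_a: Bystander: round clay pot, 96 mm across, 92 mm high. Origin: centre of its underside.
- pot_b: Bystander: round clay pot, 92 mm across, 88 mm high. Origin: centre of its underside.
- brush: Bystander: brush lying on the bench at the right. Origin: underside of its middle.
Things that resemble listed ones, but are neither listed nor needed, are in the scene too. Leave any orange look-alike of the cap alone. Of the things shaped like the rest, the steel one is meant.

How it is judged (in metres and radians):
On the way, in this order (a step that is already met when the one before it is completed fails the run):
1. the clamp knob is turned clockwise to its stop, before the cap is on the stud (value of joint clamp above 1.15 rad and not (z of cap in the frame of stud between -0.004 and 0.0025 m and horizontal distance between cap and stud below 0.004 m and angle between the z axis of cap and the z axis of stud, either way round below 0.1 rad and angle between cap's own z axis and vertical below 0.15 rad)), for 0.2 s.
2. the cap has snapped over the stud's balls and its rim is down on the flange (z of cap in the frame of stud between -0.004 and 0.0025 m and horizontal distance between cap and stud below 0.004 m and angle between the z axis of cap and the z axis of stud, either way round below 0.1 rad and angle between cap's own z axis and vertical below 0.15 rad), for 0.1 s.
At the end, for the whole second after the job is handed in: The cap sits home on the stud (rim within 2.5 mm of the flange, centred within 4 mm, square within 0.1 rad), the clamp knob is beyond 1.15 rad, the stud is within 6 mm of where it started, and the fingers are on the cap (over 3 N) and press it on the flange with more than 5 N (all of step 2 and value of joint clamp above 1.15 rad and distance of stud from where it was at the start of the episode below 0.006 m and contact force between cap and stud above 5 N and contact force between the fingers and cap above 3 N); the arm keeps its last pose, push and grip.
It fails at once if the riser is driven out of its height by more than 8 mm (distance of stud from where it was at the start of the episode above 0.008 m).
It fails at once if one of the other things on the bench (foot disc, rib, offcut, tile, pots, brush) is shifted by more than 30 mm (distance of any of foot_pad, rib, offcut, tile, pot_a, pot_b, brush from where it was at the start of the episode above 0.03 m).
It also fails if it takes over 58 s, if anything falls off the work surface, if the arm or the gripper's body presses on something with over 40 N, if the wrist force passes 120 N, or if a joint passes its speed limit or range.

## Robot

A 6-joint arm with a two-finger parallel gripper is mounted at the origin on the work surface. World frame = base frame: x ahead of the robot, y to its left, z up, the work surface at z = 0. Lengths are in m, angles in degrees, forces in N, time in s.
With the tool pointing down it reaches from about 0.4 to 0.825 m from the base axis. Payload 7 kg.
Tool frame: the origin (TCP) lies at the very end of the fingers, on their centre line; the grasp point (between the pads) lies 19 mm behind it; x points along the fingers, z is the direction in which the jaws open and shut, and the axes are right-handed (so a half turn about x gives the same grasp; the last joint's range is limited). The gripper opens to 88 mm and grips with 3 to 60 N. Pads are 19 mm wide; open, the fingers measure 130 mm over their backs; the gripper's body (78 mm by 193 mm) begins 47 mm behind the grasp point.
Start: joints at [89.444, 20.546, 0.682, 0, -70.136, -16.507], TCP at [0.198, 0.645, 0.227] pointing down, gripper open.
Joint ranges: [-176.03, 176.03], [-82.01, 121.73], [-58.28, 71.71], [-173.87, 95.51], [-174.79, -0.11], [-173.66, 173.66]. Speed limits (degrees/s): [136.94, 136.94, 172.46, 180, 180, 180].

## Interface

Orientations are given as [roll, pitch, yaw] about the fixed x, y, z axes, in that order (R = Rz(yaw) Ry(pitch) Rx(roll)).
In Python, from plant import sensors, cams, workorder gives the robot as it stands. The module is installed in compiled form; this text tells all that it offers.
- The arm moves only by the shell command python3 -m handwheel 'ROWS' [OPENING] [FORCE]. ROWS is JSON, one flat list of numbers, 4 for each row, row after row: the shift along the tool's x, y, z in cm, then the turn about the tool's x in degrees. A call has exactly 10 rows; each row is the pose to reach, as a shift and turn from the pose commanded when the call began, along the tool's axes at that moment; what a row does not reach only later rows make up. A row lasts 1/8 s, in which the tool goes at most 62.5 mm and 10.7 degrees, less where a joint would pass 70% of its speed; a pose out of reach is approached as far as the arm can. A call with a gripper value outside its range is refused whole. OPENING is the finger opening in cm, from 0 to 8.76, set as the call begins (- or left out, the last holds). The fingers move at their own pace and stop on an object; FORCE is the grip in N (left out, the last holds). Time passes only in rows, so rows that repeat a pose let the fingers close, or fill a call up. It gives the time, the measured TCP pose, the force and the opening at its end, in the units of the state.
- sensors.get_state(): the state, without advancing time (a new reading comes with each control period).
- cams.capture(name): name is "side" or "top"; returns a dict with "image" (400x640x3 uint8, red, green, blue), "fov_y" (degrees; the focal length in pixels is half the picture's height over the tangent of half this angle, whatever the lens; pixels are square), "cx", "cy" (the principal point, pixels), "xyz" and "rotation" of the camera in the world. Camera axes: x right, y down, z forward; pixel columns grow to the right and rows downward; lengths in m; the calibration is good to about 2 mm. A picture is of the moment at which its call begins. There is no depth.
- workorder.close_job(): hands the job in, once; it reports no verdict.
The state is a dict: "time_s": time; "joints": joint angles; "qd": joint speeds; "joint_torque": joint torques, N m; "tcp_pos": TCP position; "eef_rot": TCP orientation; "contact_force": force on the tool from outside, world axes, zero at the start; "moment": the same for the moment, N m; "gripper_width": finger opening in m.
Only numpy, scipy, OpenCV 4.12 (cv2) and the standard library are available. Lean on these libraries where they do the work, as an engineer would, in place of code of your own. Each camera call takes 0.05 s, during which the arm holds its last target.

## Working session

There is one attempt and no reset: what is moved stays moved. The work goes in short steps, Python scripts to look and compute and a shell command to move; the robot and the scene stay as the last step left them, time stands still between calls to the robot, and variables do not carry over. Pictures are saved under pics/ and viewed, and the job is handed in when it is done.

```bash
mkdir -p pics
python3 - <<'E'
from plant import sensors, cams
import cv2
s=sensors.get_state(); print(s)
for n in("top","side"):
    c=cams.capture(n); cv2.imwrite(f"pics/{n}0.png",c["image"][:,:,::-1]); print(n,{k:v for k,v in c.items() if k!="image"})
E
```

```text
{'time_s': 0.0, 'joints': array([ 8.94442382e+01,  2.05922470e+01,  6.34044268e-01, -1.81205308e-02,
       -7.01350632e+01, -1.65071635e+01]), 'qd': array([0.03211637, 0.03701911, 0.00613603, 0.03785067, 0.020675  ,
       0.03853413]), 'joint_torque': array([ 3.20988611e-04, -5.82713485e+01,  2.93054563e+01,  6.99708447e+00,
        6.95720402e-03, -1.49336333e-04]), 'tcp_pos': array([0.19795146, 0.64482297, 0.22562186]), 'eef_rot': array([   6.15793994,   89.90519066, -100.91115667]), 'contact_force': array([ 0.57793934,  0.37928011, -0.06665042]), 'moment': array([-0.03773848,  0.00305546, -0.00060557]), 'gripper_width': 0.0875563468641563}
top {'fov_y': 44.269335990703325, 'cx': 330.83495158465126, 'cy': 201.27986328253564, 'xyz': array([ 0.34170509, -0.0562068 ,  1.49153282]), 'rotation': array([-171.79794037,    0.68605689,  -89.55612772])}
side {'fov_y': 56.207770872144934, 'cx': 320.12969028639657, 'cy': 201.9596049607475, 'xyz': array([ 0.48449188, -0.69513031,  0.74886099]), 'rotation': array([-135.03494064,    0.81399828,   -5.98973998])}
```

View pics/top0.png

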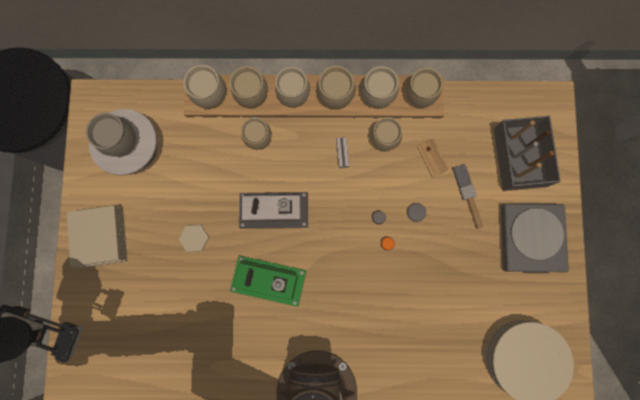

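View pics/side0.png

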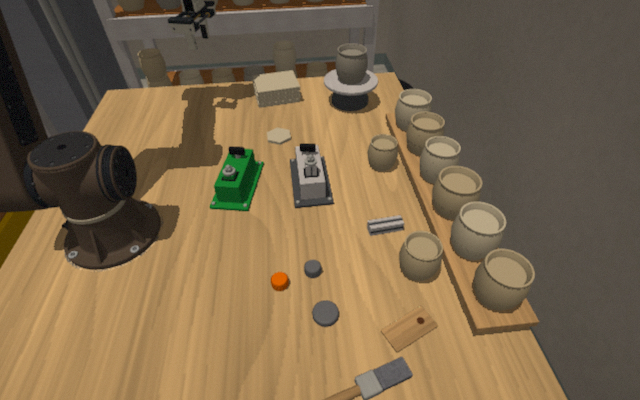

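The top view shows the steel rest at about (273,210), with its knob at (255,206) and stud at (285,205). The small cap is at (379,217) and the foot disc at (417,212). The green rest (268,281) and orange cap (388,243) are look-alikes. Next I'll zoom in and measure.

```bash
cat > h.py <<'E'
import numpy as np, cv2
from scipy.spatial.transform import Rotation as R
from plant import sensors, cams
def cap(n):
    c=cams.capture(n); c["f"]=200/np.tan(np.radians(c["fov_y"])/2); c["R"]=R.from_euler("xyz",c["rotation"],degrees=True).as_matrix(); return c
def ray(c,u,v):
    d=c["R"]@np.array([(u-c["cx"])/c["f"],(v-c["cy"])/c["f"],1]); return d/np.linalg.norm(d)
def onz(c,u,v,z):
    d=ray(c,u,v); return c["xyz"]+d*(z-c["xyz"][2])/d[2]
def proj(c,p):
    q=c["R"].T@(np.asarray(p)-c["xyz"]); return np.array([c["cx"]+c["f"]*q[0]/q[2],c["cy"]+c["f"]*q[1]/q[2]])
def tri(c1,p1,c2,p2):
    d1,d2=ray(c1,*p1),ray(c2,*p2); A=np.stack([d1,-d2],1); t=np.linalg.lstsq(A,c2["xyz"]-c1["xyz"],rcond=None)[0]
    a=c1["xyz"]+t[0]*d1; b=c2["xyz"]+t[1]*d2; return (a+b)/2,np.linalg.norm(a-b)
E
python3 - <<'E'
from h import *
def crop(c,x,y,w,h,s,name):
    cv2.imwrite(name,cv2.resize(c["image"][y:y+h,x:x+w,::-1],None,fx=s,fy=s,interpolation=cv2.INTER_CUBIC))
t=cap("top"); s=cap("side")
crop(t,230,180,90,60,8,"pics/t_rest.png"); crop(t,360,195,80,60,8,"pics/t_cap.png")
crop(s,280,135,60,75,8,"pics/s_rest.png"); crop(s,260,250,90,80,7,"pics/s_cap.png")
E
```

```text
(no output)
```

View pics/t_rest.png

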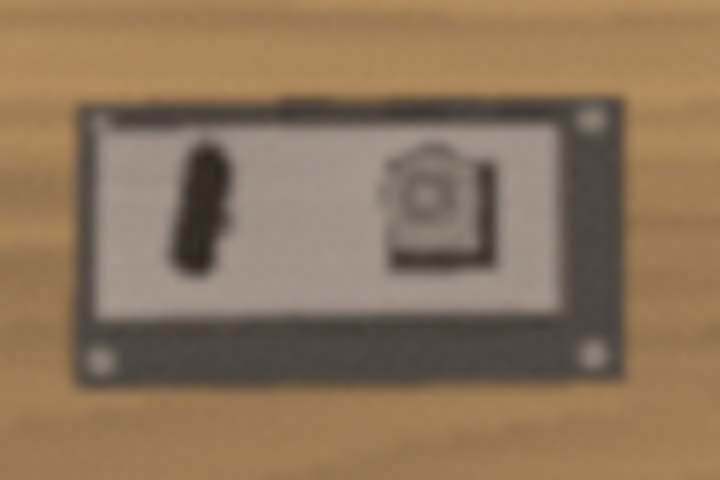

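View pics/s_rest.png

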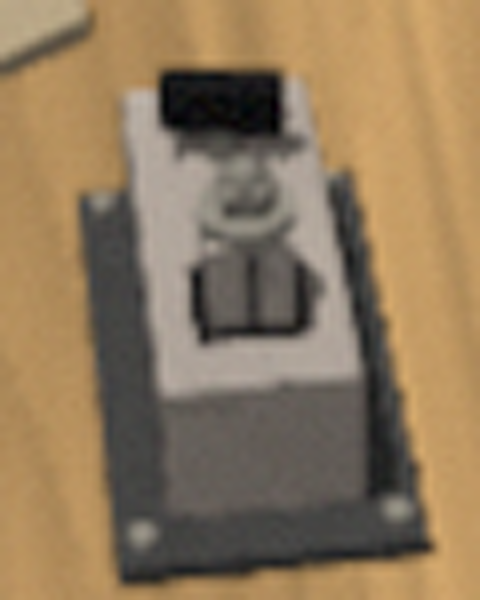

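View pics/t_cap.png

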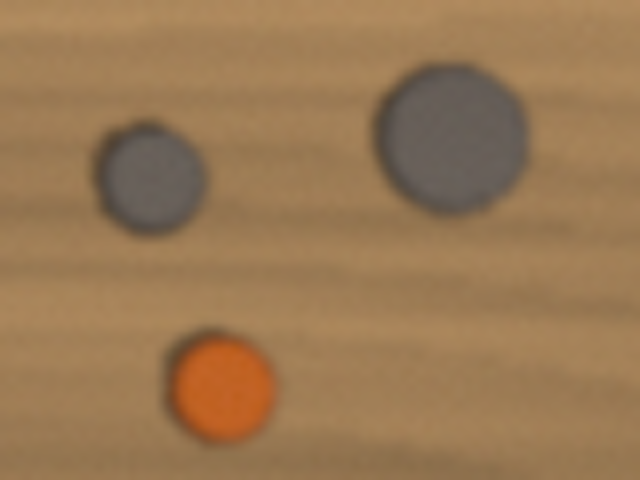

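View pics/s_cap.png

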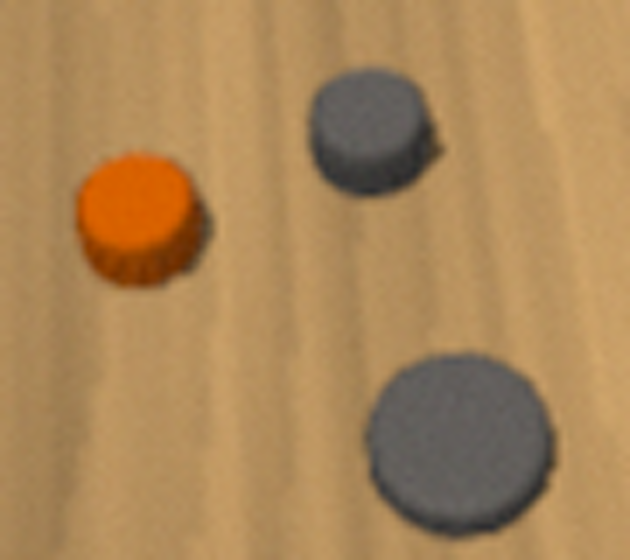

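Run:
```python
from h import *
t=cap("top"); s=cap("side")
T=lambda p:(230+(p[0]+.5)/8-.5,180+(p[1]+.5)/8-.5)
S=lambda p:(280+(p[0]+.5)/8-.5,135+(p[1]+.5)/8-.5)
def rep(n,P):
    P=np.array(P); print(n,"ctr",P.mean(0).round(4),"sides",[np.linalg.norm(P[i]-P[(i+1)%4]).round(4) for i in range(4)],
     "long ang",[np.degrees(np.arctan2(*(a-b)[1::-1])).round(2) for a,b in((P[0],P[1]),(P[3],P[2]))])
rep("base T",[onz(t,*T(p),.01) for p in((80,105),(622,98),(622,378),(82,382))])
rep("blk T",[onz(t,*T(p),.072) for p in((97,124),(558,122),(560,315),(97,320))])
rep("blk S",[onz(s,*S(p),.072) for p in((130,92),(163,395),(360,378),(300,78))])
print("knob T",onz(t,*T((202,210)),.106)); e=onz(t,*T((210,143)),.106)-onz(t,*T((192,276)),.106); print("wing",e,np.degrees(np.arctan2(e[1],e[0])))
print("knob S top edge mid", onz(s,*S((221,72)),.106),onz(s,*S((162,72)),.106),onz(s,*S((283,73)),.106))
for f in((428,190),(430,194)):
  for g in((248,199),(248,205)):print(tri(t,T(f),s,S(g)))
# cap, pad via masks
for c,n in((t,"top"),(s,"side")):
    im=c["image"].astype(int); hsv=cv2.cvtColor(c["image"],cv2.COLOR_RGB2HSV)
    m=((hsv[...,1]<45)&(hsv[...,2]<150)).astype(np.uint8)
    k,l,st,ce=cv2.connectedComponentsWithStats(m)
    for i in range(1,k):
        if 80<st[i][4]<900: print(n,st[i],ce[i].round(2))
```

```text
base T ctr [0.5286 0.1375 0.01  ] sides [np.float64(0.2074), np.float64(0.1072), np.float64(0.2045), np.float64(0.1063)] long ang [np.float64(91.08), np.float64(90.81)]
blk T ctr [0.5281 0.1381 0.072 ] sides [np.float64(0.1689), np.float64(0.0709), np.float64(0.1684), np.float64(0.0721)] long ang [np.float64(90.59), np.float64(90.99)]
blk S ctr [0.5309 0.1383 0.072 ] sides [np.float64(0.1704), np.float64(0.0666), np.float64(0.1708), np.float64(0.0643)] long ang [np.float64(90.37), np.float64(91.15)]
knob T [0.52694439 0.17841364 0.106     ]
wing [ 0.04782067 -0.00499418  0.        ] -5.962100577086199
knob S top edge mid [0.53021729 0.18497095 0.106     ] [0.50913406 0.18759808 0.106     ] [0.55229437 0.18161408 0.106     ]
(array([0.53284313, 0.09668667, 0.11762599]), np.float64(0.00032173944525816875))
(array([0.53299922, 0.09697655, 0.11487707]), np.float64(0.0007714442414338047))
(array([0.53208681, 0.0959487 , 0.11808033]), np.float64(0.0011226884606841618))
(array([0.53224144, 0.0962377 , 0.11533323]), np.float64(0.0006762355425625101))
top [112 113  29  43 159] [132.37 132.4 ]
[... 2040 characters left out ...]
3.93 218.22]
side [534 214  18  31 124] [542.68 227.71]
side [368 218  35  17 336] [384.56 226.3 ]
side [577 229  25  29 166] [588.09 243.26]
side [558 231  20  21  86] [567.88 241.99]
side [619 251  19  30 153] [627.41 263.2 ]
side [544 258  16  23  86] [551.64 269.83]
side [587 258  21  17 100] [596.08 266.74]
side [305 260  16  18 229] [312.4  268.51]
side [584 273  23  18  95] [594.12 282.19]
side [611 272  29  33 189] [627.07 291.13]
side [575 283  24  34 152] [587.66 299.7 ]
side [313 301  26  25 512] [325.12 313.09]
side [604 301  24  26 117] [616.7  311.37]
side [630 308  10  27  82] [635.95 322.32]
side [609 315  23  31 149] [620.04 333.2 ]
side [530 327  44  73 288] [552.17 363.34]
```

```bash
cat >> h.py <<'E'
def tool():
    s=sensors.get_state(); M=R.from_euler("xyz",s["eef_rot"],degrees=True).as_matrix()
    return s,M
def jawyaw(M): return np.degrees(np.arctan2(M[1,2],M[0,2]))
def togo(p,yaw=None):
    s,M=tool(); d=M.T@(np.array(p)-s["tcp_pos"])*100
    print("t",round(s["time_s"],2),"tcp",s["tcp_pos"].round(4),"F",s["contact_force"].round(2),"w",round(s["gripper_width"],4),"tilt",np.degrees(np.arccos(-M[2,0])).round(2),"jaw",jawyaw(M).round(2))
    print("shift cm",d.round(2), end=" ")
    if yaw is not None:
        # +turn about tool x (down) = yaw decreases
        dy=(jawyaw(M)-yaw+90)%180-90; print("turn",dy.round(2),"or",(dy-np.sign(dy)*180).round(2))
    print("j",s["joints"].round(1))
E
python3 - <<'E'
from h import *
t=cap("top"); s=cap("side")
def circ(c,box,z):
    x,y,w,h=box; hsv=cv2.cvtColor(c["image"],cv2.COLOR_RGB2HSV)[y:y+h,x:x+w]
    m=(hsv[...,1]<70).astype(np.uint8)
    k,l,st,ce=cv2.connectedComponentsWithStats(m); i=1+st[1:,4].argmax()
    ct=max(cv2.findContours((l==i).astype(np.uint8),0,1)[0],key=cv2.contourArea); print(cv2.minEnclosingCircle(ct),st[i])
    return ce[i]+[x,y]
a=circ(t,(365,203,26,28),0); print("cap T",a,onz(t,*a,.018))
a=circ(s,(298,255,30,27),0); print("cap S mass",a,onz(s,*a,.014))
Tc=lambda p:(360+(p[0]+.5)/8-.5,195+(p[1]+.5)/8-.5); Sc=lambda p:(260+(p[0]+.5)/7-.5,250+(p[1]+.5)/7-.5)
print("cap top disc T",onz(t,*Tc((152,180)),.024),"S",onz(s,*Sc((371,115)),.024))
print("orange",onz(t,*Tc((223,388)),.024),"pad",onz(t,*Tc((453,138)),.016), onz(s,*Sc((460,440)),.016))
togo([.528,.180,.16],-6+90)
print(tool()[1].round(3))
E
```

```text
((13.571428298950195, 14.0), 6.202469825744629) [  8   8  12  13 123]
cap T [378.50406504 217.11382114] [ 0.50667428 -0.18080944  0.018     ]
((14.143356323242188, 13.395105361938477), 8.867918968200684) [  7   5  16  18 241]
cap S mass [312.38174274 268.406639  ] [ 0.50947185 -0.18198032  0.014     ]
cap top disc T [ 0.50615844 -0.18047803  0.024     ] S [ 0.51017929 -0.18228541  0.024     ]
orange [ 0.42852917 -0.20637972  0.024     ] pad [ 0.52370959 -0.29462317  0.016     ] [ 0.52666123 -0.29899769  0.016     ]
t 0.4 tcp [0.198  0.6452 0.2264] F [-0.52 -0.81 -0.02] w 0.0878 tilt 0.01 jaw -107.06
shift cm [ 6.65 45.19 34.79] turn -11.06 or 168.94
j [ 89.4  20.6   0.7  -0.  -70.1 -16.5]
[[-0.     0.956 -0.293]
 [-0.    -0.293 -0.956]
 [-1.     0.     0.   ]]
```

```bash
python3 -m handwheel '[0,2,1.5,0, 0,6,4.6,-2, 0,10,7.7,-4, 0,14,10.8,-6, 0,18,13.9,-8, 0,22,17,-10, 0,26,20,-11, 0,30,23,-11, 0,33,25.4,-11, 0,35,27,-11]' 4.0 20
python3 -c "
from h import *
togo([.5285,.180,.16],84)"
```

```text
time_s: 1.65
tcp_pos: [0.4541, 0.282, 0.2269]
eef_rot: [142.4, 90.0, 46.3]
contact_force: [-0.7, 0.2, 0.2]
gripper_width: 0.0397
t 1.65 tcp [0.4541 0.282  0.2269] F [-0.74  0.24  0.24] w 0.0397 tilt 0.03 jaw -96.15
shift cm [6.69 8.48 9.34] turn -0.15 or 179.85
j [ 52.9   7.3 -17.    0.  -65.7  31. ]
```

```bash
python3 -m handwheel '[0,1,1.1,0, 0.5,3,3.3,0, 1.5,5,5.5,0, 2.5,7,7.5,0, 3.5,8.1,8.9,0, 4.5,8.5,9.3,0, 5.5,8.5,9.3,0, 6.2,8.5,9.3,0, 6.7,8.5,9.3,0, 6.7,8.5,9.3,0]'
python3 - <<'E'
from h import *
togo([.5285,.180,.082],84)
for n,b in(("top",(220,170,100,75)),("side",(260,90,100,130))):
    c=cap(n); x,y,w,h=b; s=6 if n=="top" else 5
    cv2.imwrite(f"pics/{n}1.png",cv2.resize(c["image"][y:y+h,x:x+w,::-1],None,fx=s,fy=s,interpolation=cv2.INTER_CUBIC))
    print(n,proj(c,tool()[0]["tcp_pos"]))
E
```

```text
time_s: 2.9
tcp_pos: [0.5279, 0.1833, 0.1593]
eef_rot: [-48.6, 90.0, -144.6]
contact_force: [-0.6, 0.2, -0.2]
gripper_width: 0.0398
t 2.9 tcp [0.5279 0.1833 0.1593] F [-0.58  0.25 -0.21] w 0.0398 tilt 0.02 jaw -96.02
shift cm [7.73 0.1  0.32] turn -0.02 or 179.98
j [ 39.2  12.8 -19.5  -0.  -57.7  44.8]
top [249.81044443 202.76602487]
side [305.76389806 128.1032434 ]
```

View pics/side1.png

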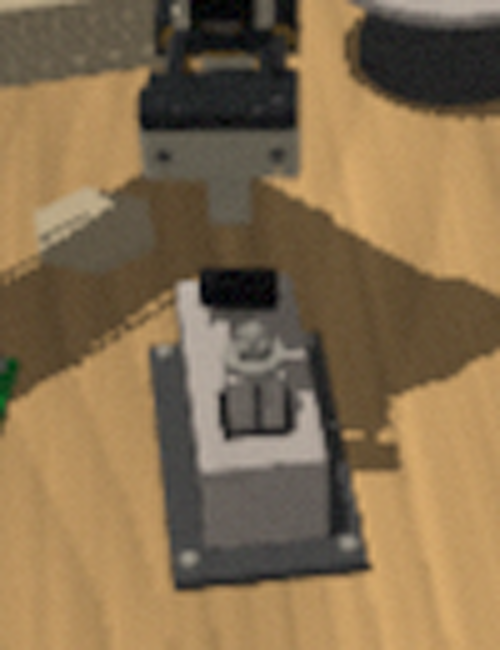

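View pics/top1.png

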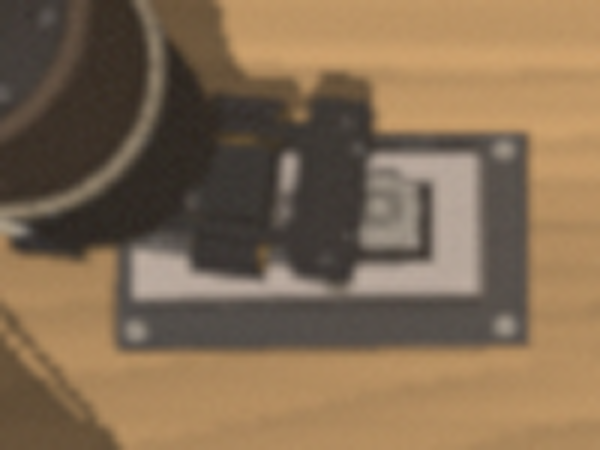

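```bash
python3 -m handwheel '[0.5,0,0.2,0, 1.5,0,0.4,0, 2.5,0,0.4,0, 3.5,0,0.4,0, 4.5,0,0.4,0, 5.5,0,0.4,0, 6.5,0,0.4,0, 7.2,0,0.4,0, 7.6,0,0.4,0, 7.6,0,0.4,0]'
python3 -m handwheel '[0,0,0,0, 0,0,0,0, 0,0,0,0, 0,0,0,0, 0,0,0,0, 0,0,0,0, 0,0,0,0, 0,0,0,0, 0,0,0,0, 0,0,0,0]' 0.6 15
python3 - <<'E'
from h import *
togo([.5285,.179,.082],84); print(tool()[0]["moment"])
c=cap("side"); cv2.imwrite("pics/side2.png",cv2.resize(c["image"][90:220,260:360,::-1],None,fx=5,fy=5,interpolation=cv2.INTER_CUBIC))
E
```

```text
time_s: 4.25
tcp_pos: [0.5277, 0.179, 0.0834]
eef_rot: [-44.1, 90.0, -140.1]
contact_force: [-0.2, -0.2, 0.7]
gripper_width: 0.0402
time_s: 5.5
tcp_pos: [0.5282, 0.1811, 0.0839]
eef_rot: [157.0, 89.8, 61.0]
contact_force: [-2.8, 8.3, 0.1]
gripper_width: 0.0142
t 5.5 tcp [0.5282 0.1811 0.0839] F [-2.83  8.3   0.1 ] w 0.0142 tilt 0.2 jaw -96.05
shift cm [0.19 0.05 0.2 ] turn -0.05 or 179.95
j [ 39.   17.4 -24.7  -0.1 -47.7  45.1]
[ 2.83828105  0.79289639 -0.09866964]
```

View pics/side2.png

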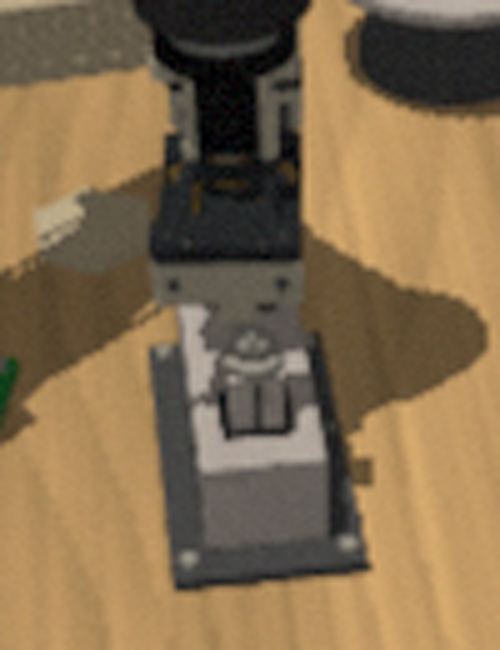

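```bash
python3 -m handwheel '[0,0.1,-0.2,0, 0,0.1,-0.2,8, 0,0.1,-0.2,16, 0,0.1,-0.2,24, 0,0.1,-0.2,32, 0,0.1,-0.2,40, 0,0.1,-0.2,48, 0,0.1,-0.2,54, 0,0.1,-0.2,58, 0,0.1,-0.2,58]' - 40
python3 -c "
from h import *
togo([.5285,.181,.082]);print(tool()[0]['moment'])"
```

```text
time_s: 6.8
tcp_pos: [0.5288, 0.1817, 0.0839]
eef_rot: [-126.9, 89.9, 79.0]
contact_force: [-4.2, 4.1, 4.5]
gripper_width: 0.0136
t 6.8 tcp [0.5288 0.1817 0.0839] F [-4.19  4.13  4.48] w 0.0136 tilt 0.07 jaw -154.12
shift cm [0.19 0.05 0.06] j [ 39.   17.5 -24.6  -0.1 -47.9 -13.1]
[ 1.57624711  1.59258106 -0.11120767]
```

```bash
python3 -m handwheel '[0,0,0,4, 0,0,0,8, 0,0,0,12, 0,0,0,15, 0,0,0,17, 0,0,0,19, 0,0,0,20, 0,0,0,20, 0,0,0,20, 0,0,0,20]'
python3 -c "
from h import *
togo([.5285,.181,.082]);print(tool()[0]['moment'])"
```

```text
time_s: 8.05
tcp_pos: [0.5292, 0.1807, 0.0839]
eef_rot: [147.4, 90.0, -26.7]
contact_force: [-2.0, -0.0, 5.1]
gripper_width: 0.0161
t 8.05 tcp [0.5292 0.1807 0.0839] F [-1.99 -0.01  5.09] w 0.0161 tilt 0.03 jaw -174.04
shift cm [ 0.19 -0.03  0.06] j [ 38.9  17.5 -24.6   0.  -47.9 -33. ]
[-0.07614383  0.61905476  1.25141205]
```

```bash
python3 -m handwheel '[0,0,0,-4, 0,0,0,-5, 0,0,0,-5, 0,0,0,-5, 0,0,0,-5, 0,0,0,-5, -1,0,0,-5, -3,0,0,-5, -6,0,0,-5, -10,0,0,-5]' 4.5 40
python3 -m handwheel '[-1,-3,0,0, -1,-8,0,0, -1,-14,0,0, -1,-19,0,0, -1,-22,0,0, -1,-22,0,0, -1,-22,0,0, -1,-22,0,0, -1,-22,0,0, -1,-22,0,0]'
python3 - <<'E'
from h import *
togo([.508,-.1813,.10]); print(tool()[1].round(3))
for n,b in(("top",(220,170,100,75)),("side",(260,90,100,130))):
    c=cap(n); x,y,w,h=b; s=6 if n=="top" else 5
    cv2.imwrite(f"pics/{n}3.png",cv2.resize(c["image"][y:y+h,x:x+w,::-1],None,fx=s,fy=s,interpolation=cv2.INTER_CUBIC))
E
```

```text
time_s: 9.3
tcp_pos: [0.5285, 0.1806, 0.1846]
eef_rot: [25.5, 89.9, -143.6]
contact_force: [0.9, 0.1, 0.6]
gripper_width: 0.0451
time_s: 10.55
tcp_pos: [0.4874, 0.3964, 0.1938]
eef_rot: [-127.6, 90.0, 63.3]
contact_force: [0.7, -0.8, -0.5]
gripper_width: 0.0451
t 10.55 tcp [0.4874 0.3964 0.1938] F [ 0.7  -0.77 -0.53] w 0.0451 tilt 0.01 jaw -169.1
shift cm [ 9.36 57.12  8.9 ] j [ 56.9  17.4  -8.2  -0.  -64.3 -46. ]
[[ 0.     0.189 -0.982]
 [ 0.    -0.982 -0.189]
 [-1.    -0.    -0.   ]]
```

View pics/top3.png

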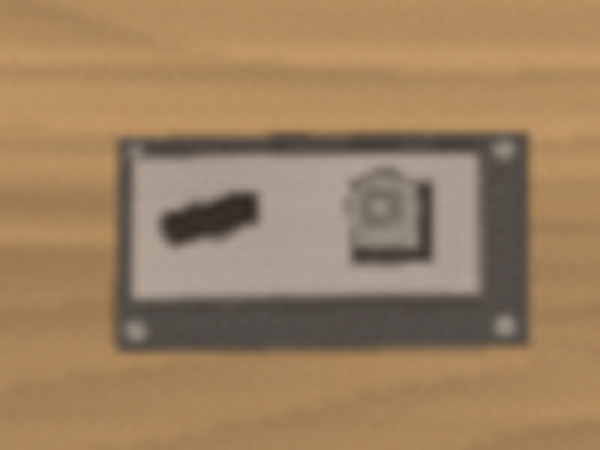

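View pics/side3.png

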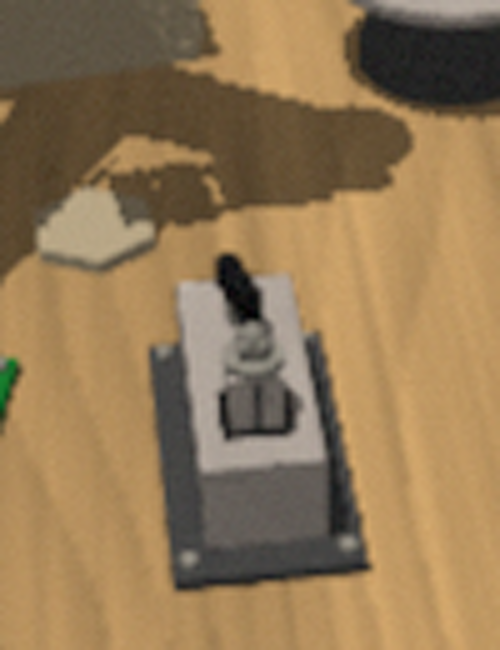

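Run:
```python
from h import *
c=cap("top"); g=cv2.cvtColor(c["image"],cv2.COLOR_RGB2GRAY)[196:216,244:266]
m=(g<85); ys,xs=np.nonzero(m); print(len(xs))
w=(110-np.minimum(g,110)).astype(float); Y,X=np.mgrid[:20,:22]; Xc=(w*X).sum()/w.sum();Yc=(w*Y).sum()/w.sum()
C=np.cov(np.stack([X.ravel(),Y.ravel()]),aweights=w.ravel()); v=np.linalg.eigh(C)[1][:,1]; print(Xc+244,Yc+196,v)
P=onz(c,Xc+244,Yc+196,.105); q=onz(c,Xc+244+5*v[0],Yc+196+5*v[1],.105)-P; print(P,np.degrees(np.arctan2(q[1],q[0])))
```

```text
76
254.68432007400554 205.87488436632748 [-0.96445024  0.26426452]
[0.52689642 0.17894373 0.105     ] 105.87399779971948
```

```bash
python3 -m handwheel '[0,2,0.3,0, 0,5,0.8,0, 0,9,1.4,0, 0,13,2,0, 0,17,2.6,0, 0,21,3.2,0, 0,25,3.9,0, 0,29,4.5,0, 0,33,5.1,0, 0,37,5.7,0]' 5.6 
python3 -m handwheel '[0,4,0.6,0, 1,8,1.2,0, 2,12,1.8,0, 3,16,2.4,0, 4,18.5,2.9,0, 5,20,3.1,0, 6,20,3.1,0, 7,20,3.1,0, 8,20,3.1,0, 8,20,3.1,0]'
python3 - <<'E'
from h import *
togo([.509,-.1805,.003],-170)
for n,b in(("top",(330,180,100,75)),("side",(260,200,100,110))):
    c=cap(n); x,y,w,h=b; s=6 if n=="top" else 5
    cv2.imwrite(f"pics/{n}4.png",cv2.resize(c["image"][y:y+h,x:x+w,::-1],None,fx=s,fy=s,interpolation=cv2.INTER_CUBIC))
E
```

```text
time_s: 11.95
tcp_pos: [0.5008, 0.0208, 0.1938]
eef_rot: [-170.5, 90.0, 20.4]
contact_force: [-0.1, 0.5, -1.0]
gripper_width: 0.0563
time_s: 13.2
tcp_pos: [0.5085, -0.1788, 0.1127]
eef_rot: [-14.2, 89.9, 176.8]
contact_force: [0.2, -0.3, -0.7]
gripper_width: 0.0562
t 13.2 tcp [ 0.5085 -0.1788  0.1127] F [ 0.22 -0.34 -0.69] w 0.0562 tilt 0.09 jaw -169.01
shift cm [10.97  0.18 -0.04] turn 0.99 or -179.01
j [  1.5  13.9 -25.2  -0.  -51.    9.5]
```

View pics/side4.png

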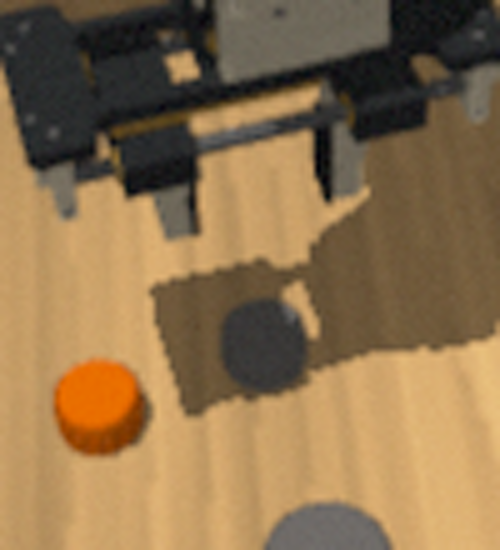

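View pics/top4.png

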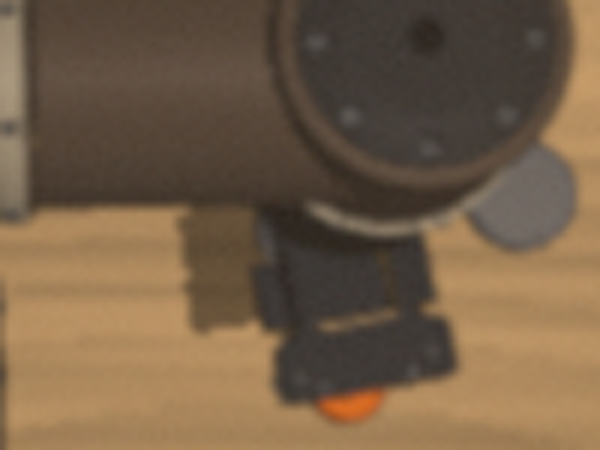

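```bash
python3 -m handwheel '[1,0.1,0,3, 2.5,0.2,0,8, 4,0.2,0,14, 5.5,0.2,0,20, 7,0.2,0,21, 8.5,0.2,0,21, 9.5,0.2,0,21, 10.3,0.2,0,21, 10.7,0.2,0,21, 10.7,0.2,0,21]'
python3 -c "
from h import *
togo([.509,-.1805,.003],-190)"
```

```text
time_s: 14.55
tcp_pos: [0.5093, -0.1814, 0.0064]
eef_rot: [18.4, 90.0, -171.7]
contact_force: [1.2, -0.4, 0.2]
gripper_width: 0.0561
t 14.55 tcp [ 0.5093 -0.1814  0.0064] F [ 1.23 -0.41  0.15] w 0.0561 tilt 0.02 jaw 169.95
shift cm [ 0.34 -0.09  0.04] turn -0.05 or 179.95
j [  1.2  22.2 -30.9   0.  -36.8 -11.2]
```

Close gently to centre the cap, reopen, turn 90° and close again.

```bash
python3 -m handwheel '[0,0,0,0, 0,0,0,0, 0,0,0,0, 0,0,0,0, 0,0,0,0, 0,0,0,0, 0,0,0,0, 0,0,0,0, 0,0,0,0, 0,0,0,0]' 3.5 4
python3 -m handwheel '[0,0,0,0, 0,0,0,0, 0,0,0,0, 0,0,0,0, 0,0,0,0, 0,0,0,0, 0,0,0,0, 0,0,0,0, 0,0,0,0, 0,0,0,0]' 5.6 4
python3 -m handwheel '[0,0,0,9, 0,0,0,18, 0,0,0,27, 0,0,0,36, 0,0,0,45, 0,0,0,54, 0,0,0,63, 0.3,0,0,72, 0.3,0,0,81, 0.3,0,0,90]'
python3 -m handwheel '[0,0,0,0, 0,0,0,0, 0,0,0,0, 0,0,0,0, 0,0,0,0, 0,0,0,0, 0,0,0,0, 0,0,0,0, 0,0,0,0, 0,0,0,0]' 3.5 6
python3 -c "
from h import *
togo([.509,-.1805,.003],80)"
```

```text
time_s: 15.8
tcp_pos: [0.5095, -0.1814, 0.0068]
eef_rot: [178.1, 90.0, -11.9]
contact_force: [0.0, 0.9, 5.1]
gripper_width: 0.0398
time_s: 17.05
tcp_pos: [0.5093, -0.1814, 0.0066]
eef_rot: [176.4, 90.0, -13.7]
contact_force: [0.2, -0.1, 0.4]
gripper_width: 0.0559
time_s: 18.3
tcp_pos: [0.5093, -0.1814, 0.0035]
eef_rot: [121.6, 90.0, -158.8]
contact_force: [0.4, -0.8, 0.4]
gripper_width: 0.0558
time_s: 19.55
tcp_pos: [0.5094, -0.1814, 0.0036]
eef_rot: [-86.7, 90.0, -6.8]
contact_force: [0.5, 0.7, 0.0]
gripper_width: 0.0394
t 19.55 tcp [ 0.5094 -0.1814  0.0036] F [0.53 0.71 0.02] w 0.0394 tilt 0.01 jaw 79.94
shift cm [0.06 0.05 0.08] turn -0.06 or 179.94
j [   1.2   22.5  -31.1    0.   -36.4 -101.2]
```

```bash
python3 -m handwheel '[0,0,0,0, 0,0,0,0, -0.5,0,0,0, -2,0,0,0, -4,0,0,0, -6.5,0,0,0, -9,0,0,0, -12,0,0,0, -15,0,0,0, -17,0,0,0]' 3.5 50
python3 -c "
from h import *
togo([.531,.0962,.18],80)"
```

```text
time_s: 20.8
tcp_pos: [0.5097, -0.1815, 0.1764]
eef_rot: [-84.5, 89.8, -4.6]
contact_force: [0.7, 0.3, -0.1]
gripper_width: 0.0383
t 20.8 tcp [ 0.5097 -0.1815  0.1764] F [ 0.66  0.32 -0.08] w 0.0383 tilt 0.16 jaw 79.94
shift cm [-0.36  2.75 27.72] turn -0.06 or 179.94
j [   1.2   10.2  -20.5    0.   -59.2 -101.2]
```

```bash
python3 -m handwheel '[0,0.2,1.5,0, 0,0.5,4.5,0, 0,0.8,8.5,0, 0,1.3,12.5,0, 0,1.7,16.5,0, 0,2.1,20.5,0, 0,2.4,24,0, 0,2.6,26.5,0, 0,2.75,27.7,0, 0,2.75,27.7,0]'
python3 - <<'E'
from h import *
togo([.531,.0962,.128+.0036],80)
for n,b in(("top",(230,170,100,75)),("side",(260,90,100,120))):
    c=cap(n); x,y,w,h=b; s=6 if n=="top" else 5
    cv2.imwrite(f"pics/{n}5.png",cv2.resize(c["image"][y:y+h,x:x+w,::-1],None,fx=s,fy=s,interpolation=cv2.INTER_CUBIC))
    q=tool()[0]["tcp_pos"]; print([(proj(c,p)-[x,y]+.5)*s for p in(q,q-[0,0,.0036],[.531,.0962,.133],[.531,.0962,.116])])
E
```

```text
time_s: 22.05
tcp_pos: [0.5301, 0.0967, 0.1732]
eef_rot: [121.5, 90.0, -158.5]
contact_force: [-0.0, 0.4, 0.1]
gripper_width: 0.0382
t 22.05 tcp [0.5301 0.0967 0.1732] F [-0.03  0.42  0.06] w 0.0382 tilt 0.04 jaw 80.01
shift cm [ 4.16 -0.1  -0.03] turn 0.01 or -179.99
j [  31.2   10.2  -20.9   -0.   -58.9 -131.2]
[array([309.28666854, 192.09066265]), array([310.17780646, 193.22003471]), array([318.77941718, 202.57145501]), array([322.71142391, 207.57338643])]
[array([247.25670591, 266.1551971 ]), array([247.50238354, 271.84792284]), array([251.30042795, 327.70236357]), array([252.36803202, 352.82412191])]
```

View pics/side5.png

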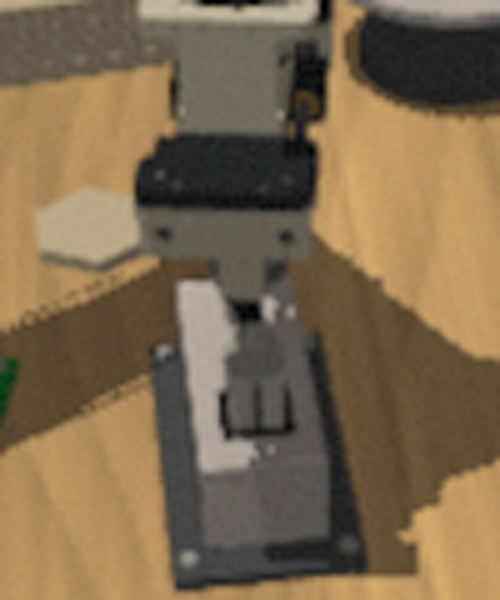

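View pics/top5.png

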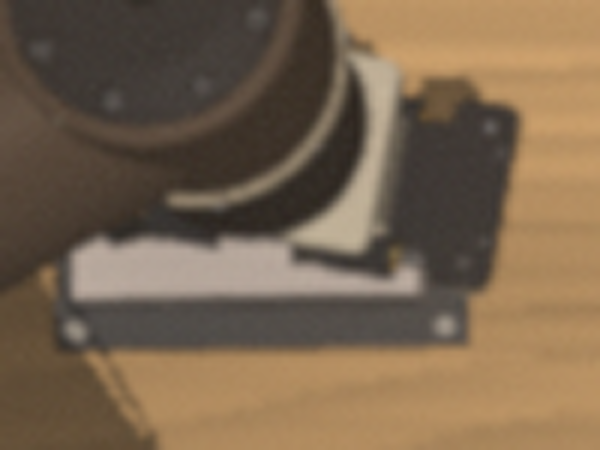

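Run:
```python
from h import *
c=cap("side"); x,y,w,h=285,125,55,60
im=np.clip(c["image"][y:y+h,x:x+w,::-1].astype(float)*1.8,0,255).astype(np.uint8)
cv2.imwrite("pics/side6.png",cv2.resize(im,None,fx=9,fy=9,interpolation=cv2.INTER_CUBIC))
```

```text
(no output)
```

View pics/side6.png

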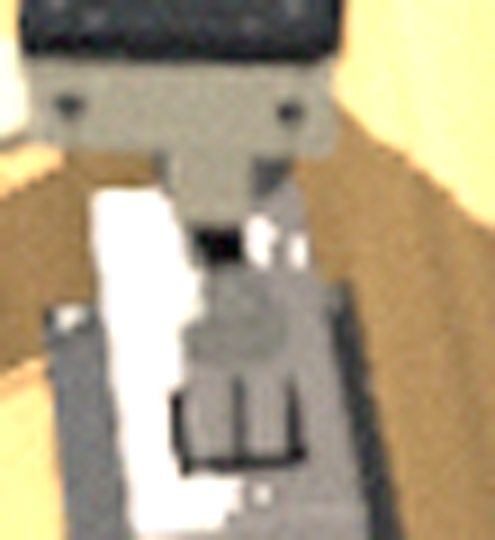

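Run:
```python
from h import *
c=cap("side")
for x in(.529,.531,.533):print(x,proj(c,[x,.0962,.116]),proj(c,[x,.0962,.133]))
c=cap("side"); 
d=cv2.imread("pics/side3.png"); cv2.imwrite("pics/s3z.png",cv2.resize(d[310:450,200:310],None,fx=5,fy=5,interpolation=cv2.INTER_CUBIC))
```

```text
0.529 [309.2330602  160.12183188] [309.01056554 155.09752549]
0.531 [309.9736064  160.06482438] [309.76008559 155.04047271]
0.533 [310.71396525 160.0078313 ] [310.50941372 154.98343455]
```

View pics/s3z.png

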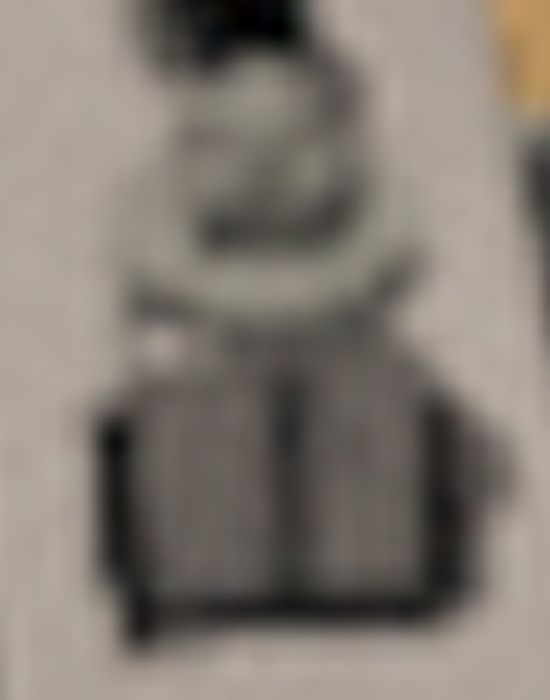

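```bash
python3 -m handwheel '[0.5,-0.15,0,0, 1,-0.15,0,0, 1.5,-0.15,0,0, 2,-0.15,0,0, 2.4,-0.15,0,0, 2.8,-0.15,0,0, 3.1,-0.15,0,0, 3.3,-0.15,0,0, 3.5,-0.15,0,0, 3.5,-0.15,0,0]'
python3 - <<'E'
from h import *
togo([.5315,.0962,.1316],80)
c=cap("side"); x,y,w,h=285,125,55,60
im=np.clip(c["image"][y:y+h,x:x+w,::-1].astype(float)*1.8,0,255).astype(np.uint8)
cv2.imwrite("pics/side7.png",cv2.resize(im,None,fx=9,fy=9,interpolation=cv2.INTER_CUBIC))
E
```

```text
time_s: 23.55
tcp_pos: [0.5321, 0.0959, 0.1385]
eef_rot: [135.3, 90.0, -144.7]
contact_force: [-0.1, -1.2, -0.8]
gripper_width: 0.0385
t 23.55 tcp [0.5321 0.0959 0.1385] F [-0.15 -1.18 -0.8 ] w 0.0385 tilt 0.01 jaw 79.94
shift cm [0.69 0.06 0.02] turn -0.06 or 179.94
j [  31.    12.3  -23.3    0.   -54.4 -131.1]
```

View pics/side7.png

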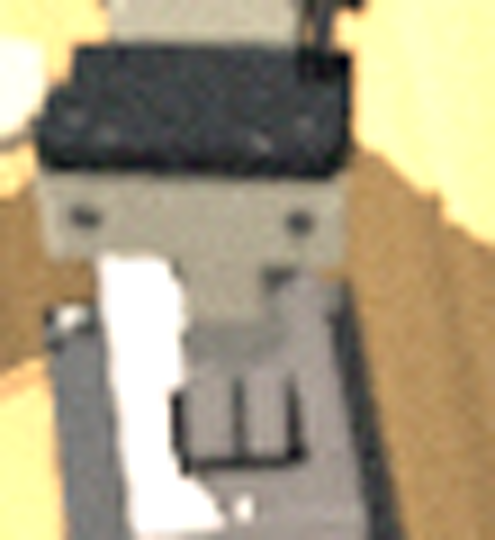

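```bash
python3 -m handwheel '[0.1,0.03,0,0, 0.2,0.05,0,0, 0.3,0.05,0,0, 0.4,0.05,0,0, 0.5,0.05,0,0, 0.6,0.05,0,0, 0.7,0.05,0,0, 0.7,0.05,0,0, 0.7,0.05,0,0, 0.7,0.05,0,0]'
python3 -c "
from h import *
togo([.5315,.0962,.1196],80)"
```

```text
time_s: 24.85
tcp_pos: [0.5317, 0.096, 0.1316]
eef_rot: [-50.2, 90.0, 29.7]
contact_force: [-0.1, -0.3, -0.6]
gripper_width: 0.0383
t 24.85 tcp [0.5317 0.096  0.1316] F [-0.07 -0.27 -0.6 ] w 0.0383 tilt 0.01 jaw 79.94
shift cm [1.2  0.02 0.02] turn -0.06 or 179.94
j [  31.    12.7  -23.8    0.   -53.5 -131.1]
```

```bash
python3 -m handwheel '[0.05,0,0,0, 0.1,0,0,0, 0.15,0,0,0, 0.2,0,0,0, 0.25,0,0,0, 0.3,0,0,0, 0.3,0,0,0, 0.3,0,0,0, 0.3,0,0,0, 0.3,0,0,0]'
python3 -c "
from h import *
togo([.5315,.0962,.1196],80)"
```

```text
time_s: 26.1
tcp_pos: [0.5316, 0.096, 0.129]
eef_rot: [-59.1, 90.0, 20.8]
contact_force: [-2.6, 0.7, 4.4]
gripper_width: 0.0384
t 26.1 tcp [0.5316 0.096  0.129 ] F [-2.62  0.65  4.42] w 0.0384 tilt 0.01 jaw 79.95
shift cm [0.94 0.01 0.02] turn -0.05 or 179.95
j [  31.    12.9  -24.     0.   -53.1 -131.1]
```

```bash
python3 -m handwheel '[0,0.07,0,0, 0,0.07,0,0, 0,0.07,0,0, 0.05,0.07,0,0, 0.1,0.07,0,0, 0.1,0.07,0,0, 0.1,0.07,0,0, 0.1,0.07,0,0, 0.1,0.07,0,0, 0.1,0.07,0,0]' - 60
python3 -c "
from h import *
togo([.5315,.0962,.1166],80)"
```

```text
time_s: 27.35
tcp_pos: [0.5314, 0.0962, 0.1284]
eef_rot: [-71.4, 89.9, 8.6]
contact_force: [-1.5, -0.1, 7.6]
gripper_width: 0.0383
t 27.35 tcp [0.5314 0.0962 0.1284] F [-1.49 -0.12  7.56] w 0.0383 tilt 0.07 jaw 79.96
shift cm [ 1.18 -0.    0.  ] turn -0.04 or 179.96
j [  31.1   12.9  -24.1    0.   -52.9 -131.1]
```

```bash
python3 -m handwheel '[0.05,0.05,0,0, 0.1,0.05,0,0, 0.15,0.05,0,0, 0.2,0.05,0,0, 0.25,0.05,0,0, 0.25,0.05,0,0, 0.25,0.05,0,0, 0.25,0.05,0,0, 0.25,0.05,0,0, 0.25,0.05,0,0]'
python3 -c "
from h import *
togo([.5315,.0962,.1166],80)"
```

```text
time_s: 28.6
tcp_pos: [0.5303, 0.0962, 0.1249]
eef_rot: [107.3, 90.0, -172.8]
contact_force: [1.7, 0.7, -1.3]
gripper_width: 0.0383
t 28.6 tcp [0.5303 0.0962 0.1249] F [ 1.73  0.67 -1.31] w 0.0383 tilt 0.01 jaw 79.93
shift cm [ 0.83 -0.11  0.02] turn -0.07 or 179.93
j [  31.1   13.   -24.4   -0.   -52.6 -131.2]
```

```bash
python3 -m handwheel '[0.1,-0.05,0,0, 0.2,-0.05,0,0, 0.3,-0.05,0,0, 0.4,-0.05,0,0, 0.5,-0.05,0,0, 0.6,-0.05,0,0, 0.65,-0.05,0,0, 0.65,-0.05,0,0, 0.65,-0.05,0,0, 0.65,-0.05,0,0]'
python3 -c "
from h import *
togo([.5315,.0962,.1166],80)"
```

```text
time_s: 29.85
tcp_pos: [0.531, 0.0961, 0.1187]
eef_rot: [-50.0, 90.0, 30.0]
contact_force: [-0.1, 0.4, -0.7]
gripper_width: 0.0386
t 29.85 tcp [0.531  0.0961 0.1187] F [-0.13  0.37 -0.75] w 0.0386 tilt 0.01 jaw 79.93
shift cm [ 0.21 -0.05  0.02] turn -0.07 or 179.93
j [  31.1   13.5  -24.8    0.   -51.7 -131.1]
```

```bash
python3 -m handwheel '[0.05,0,0,0, 0.1,0,0,0, 0.15,0,0,0, 0.2,0,0,0, 0.25,0,0,0, 0.25,0,0,0, 0.25,0,0,0, 0.25,0,0,0, 0.25,0,0,0, 0.25,0,0,0]'
python3 -c "
from h import *
togo([.5315,.0962,.1166],80)"
```

```text
time_s: 31.1
tcp_pos: [0.5312, 0.0961, 0.118]
eef_rot: [-77.7, 89.9, 2.3]
contact_force: [-7.5, 0.2, 16.1]
gripper_width: 0.0383
t 31.1 tcp [0.5312 0.0961 0.118 ] F [-7.47  0.21 16.13] w 0.0383 tilt 0.07 jaw 79.98
shift cm [ 0.14 -0.03  0.02] turn -0.02 or 179.98
j [  31.1   13.5  -24.9    0.   -51.6 -131.1]
```

```bash
python3 -m handwheel '[0,0.05,0,0, -0.03,0.1,0,0, -0.05,0.1,0,0, -0.05,0.1,0,0, -0.05,0.1,0,0, -0.05,0.1,0,0, -0.05,0.1,0,0, -0.05,0.1,0,0, -0.05,0.1,0,0, -0.05,0.1,0,0]'
python3 - <<'E'
from h import *
togo([.5315,.0962,.1166],80)
for n,b in(("top",(230,170,100,75)),("side",(275,110,80,85))):
    c=cap(n); x,y,w,h=b; s=7
    cv2.imwrite(f"pics/{n}8.png",cv2.resize(np.clip(c["image"][y:y+h,x:x+w,::-1]*1.5,0,255).astype(np.uint8),None,fx=s,fy=s,interpolation=cv2.INTER_CUBIC))
togo([.5315,.0962,.1166],80)
E
```

```text
time_s: 32.35
tcp_pos: [0.5311, 0.0962, 0.118]
eef_rot: [-80.9, 89.9, -1.0]
contact_force: [-0.5, -3.0, 9.3]
gripper_width: 0.0385
t 32.35 tcp [0.5311 0.0962 0.118 ] F [-0.54 -3.02  9.35] w 0.0385 tilt 0.14 jaw 79.98
shift cm [ 0.14 -0.04  0.01] turn -0.02 or 179.98
j [ 3.110e+01  1.350e+01 -2.500e+01  1.000e-01 -5.150e+01 -1.312e+02]
t 32.45 tcp [0.5311 0.0962 0.118 ] F [-0.61 -1.3   8.96] w 0.0382 tilt 0.14 jaw 79.98
shift cm [ 0.14 -0.04  0.01] turn -0.02 or 179.98
j [ 3.110e+01  1.350e+01 -2.500e+01  1.000e-01 -5.150e+01 -1.312e+02]
```

View pics/side8.png

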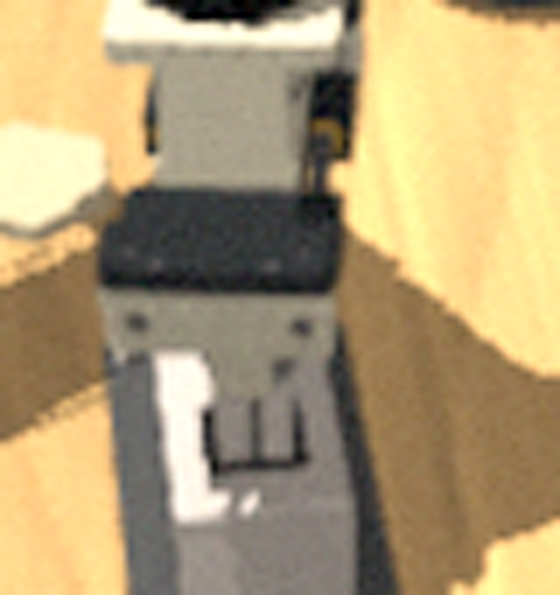

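```bash
python3 -m handwheel '[0.01,0,0,0, 0.01,0,0,0, 0.01,0,0,0, 0.01,0,0,0, 0.01,0,0,0, 0.01,0,0,0, 0.01,0,0,0, 0.01,0,0,0, 0.01,0,0,0, 0.01,0,0,0]'
```

```text
time_s: 33.7
tcp_pos: [0.5311, 0.0962, 0.118]
eef_rot: [-81.0, 89.9, -1.0]
contact_force: [-1.1, -2.8, 10.0]
gripper_width: 0.0382
```

View pics/top8.png

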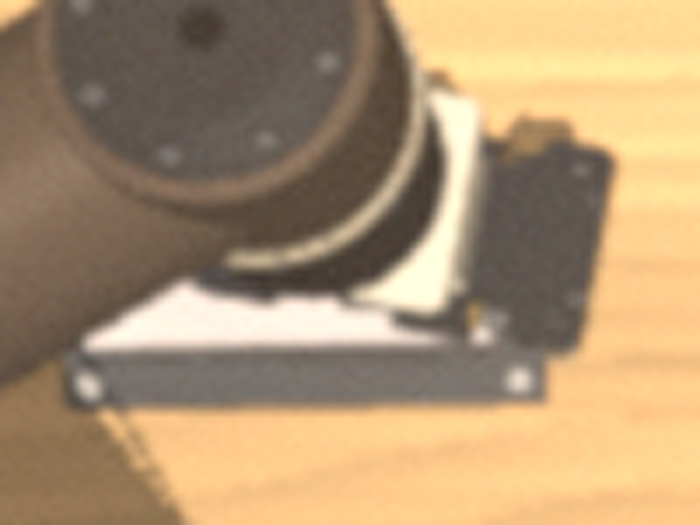

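```bash
python3 -c "
from plant import workorder
print(workorder.close_job())"
```

```text
the job is handed in; nothing more can be done
None
```

The clamp is locked, the cap is snapped onto the stud, and I handed the job in at 33.7 s with the gripper still on the cap and pushing it down at 10 N. The hand-in gave no verdict.

- **Clamp:** I turned the knob clockwise until the wrist moment rose to about 1.25 N m and the wing slipped in the grip. A picture afterwards puts the wing about 75° (1.3 rad) from the rest's x axis. That is the stop, if the wing lies along that axis at zero.
- **Cap:** I centred the small grey cap by closing on it twice, 90° apart, then lifted it at 50 N and raised the grip to 60 N for the press. The lip met the balls at a TCP height of about 0.129 m. The force rose to 7.6 N, then dropped to about zero at the click. The rim hit a rigid stop at 0.118 m, about 11 to 12 mm lower, which matches the flange.
- **Last checks:**
  - The TCP height stayed at 0.118 m under both 16 N and 10 N, so the riser is not sinking.
  - The final vertical force was steady at 10.0 N, with about 3 N sideways.
  - The finger opening was 38.2 mm on the cap, which is 40 mm across.

**Not confirmed by picture:**
- The gripper hid the cap from both cameras at the end, so its seating rests on force and height only.
- The two cameras disagreed by about 3 mm in x, so I centred using where the jaws closed on the knob and cap.
- I did not picture the bystanders again after the last moves, but no stray contact force showed up.

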